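# Open the glaze pot

## Task

Open the green glaze pot for refilling: push its orange safety cap down against the spring, turn it anticlockwise until you feel the stop (gently, do not wrench or hammer it), let it spring up and lift it out. Then stand the cap upright in the terracotta ring, stem in the hole and disc flat on the rim, and leave the other things where they are.

Things in the scene. Friction and masses are not known exactly. Their poses are not given: they have to be found in the camera images.
- cap: Orange filler cap, 120 to 195 g: a disc 80 mm across, 6 mm thick, a grip on top, a stem and two lugs below. Origin: centre of the disc's underside; z up. Locked in the pot's neck at the start, the disc 10 mm above the neck's plate. To free it: press 6 to 9 mm straight down, hold it down, turn anticlockwise (from above) to a firm stop, let it rise 8 mm above its locked height, lift it 40 mm more.
- cap_grip (a point): Centre of the cap's upright rectangular grip: 56 mm long (along the cap's x), 14 mm thick (along its y), from 5 to 37 mm above the cap's origin; this point is 21 mm above it. It turns with the cap.
- cap_lugs (a point): On the cap's axis 19 mm below its origin. A cross bar 60 x 6 x 6 mm along the cap's x makes the two lugs; the stem, 20 mm thick, reaches 28 mm below the cap's origin. The turn from start to stop differs every time, 40 to 86 degrees, and no pose tells it: feel for the stop. There the lugs stand under their slots (2 mm play a side). More than 3 degrees short, the cap will not rise. Clockwise leads nowhere.
- pot: Green steel glaze pressure pot on rubber feet, fixed to the table: 206 mm across, shoulder at 150 mm height; origin at the centre of its foot on the table. A small brass drain tap stands out at its +x side. The pot's yaw does not tell where the slots are.
- pot_neck (a point): Centre of the slotted plate in the mouth of the steel filler neck, 86 mm across, which stands in the middle of the pot's top; 200 mm above the pot's origin.
- catch_ring (a joint): The slotted plate in the neck sits in rubber: its twist in rad about the vertical, positive anticlockwise, 0 at rest, 4 N m per rad. It moves only while the lugs lean on a stop. More than 0.1 rad (0.4 N m) damages it.
- spring_seat (a joint): The sprung seat under the stem, in m: about 0 while the cap is locked, positive as it is pressed down (8 N to start, 600 N/m more: 12 to 13 N at 8 mm; at 10 mm the disc strikes the plate), -0.008 when the cap has risen or is out.
- clay_ring: Loose terracotta ring for standing the cap in, 350 g: 94 mm outside diameter, 68 mm hole, 40 mm high; origin at the centre of its underside, on the table. The cap's lugs go into the hole and its disc lies on the ring's top, the cap's origin then 40 mm above the ring's.
- vase: Bystander, loose: tall terracotta vase, 124 mm wide, 190 mm high. Origin at its underside.
- bowl: Bystander, loose: blue bowl, 140 mm wide, 60 mm high. Origin at its underside.
- glaze_jar: Bystander, loose: amber jar with white lid, 56 mm wide, 70 mm high. Origin at its underside.
- glaze_brush: Bystander, loose: flat glaze brush with a wooden handle, lying along x near the middle of the table. Origin at its underside.
- mug: Bystander, loose: white mug, 80 mm wide, 90 mm high, handle at its +y side. Origin at its underside.
- wood_rib: Bystander, loose: flat wooden throwing rib 100 x 50 x 8 mm, lying flat. Origin at its underside.
Not all that is in view belongs to the job. There is more than one size of the cap; the job needs the smallest. There is more than one size of the clay_ring; the job needs the smaller.

How it is judged:
On the way, in this order (a step that is already met when the one before it is completed fails the run):
1. the cap is pushed down at least 4 mm against its spring (value of joint spring_seat above 0.004 m), for 0.1 s.
2. the cap has sprung up free of its catch (value of joint spring_seat below -0.005 m), for 0.1 s.
At the end, for the whole second after the job is handed in: The cap is upright (within 0.08 rad) in the clay ring on its flat foot, centred within 9 mm, its disc lying on the rim (cap origin 36 to 44 mm above the ring's), both at rest (horizontal distance between cap and clay_ring below 0.009 m and z of cap in the frame of clay_ring between 0.036 and 0.044 m and angle between each of cap, clay_ring's own z axis and vertical below 0.08 rad and linear speed of each of cap, clay_ring below 0.02 m/s); the robot touches nothing.
It fails at once if the catch ring is twisted more than 0.1 rad in its rubber (over-turned cap) (value of joint catch_ring above 0.1 rad or value of joint catch_ring below -0.1 rad).
It fails at once if the cap and the neck's plate bear on each other with more than 40 N (hammered down or torn up) (contact force between cap and catch_ring above 40 N).
It fails at once if a bystander (vase, bowl, jar, brush, mug or rib) is moved more than 30 mm (distance of any of vase, bowl, glaze_jar, glaze_brush, mug, wood_rib from where it was at the start of the episode above 0.03 m).
It also fails if it takes over 72 s, if anything falls off the work surface, if the arm or the gripper's body presses on something with over 40 N, if the wrist force passes 120 N, or if a joint passes its speed limit or range.

## Robot

A 6-joint arm with a two-finger parallel gripper is mounted at the origin on the work surface. World frame = base frame: x ahead of the robot, y to its left, z up, the work surface at z = 0. Lengths are in m, angles in rad, forces in N, time in s.
With the tool pointing down it reaches from about 0.4 to 0.825 m from the base axis. Payload 7 kg.
Tool frame: the origin (TCP) lies between the finger pads; the fingertips stand 8 mm ahead of it and the grasp point (between the pads) lies 11 mm behind it (arm.finger_overhang is the distance from the TCP to the fingertips, in m); z points along the fingers, y is the line along which they close (so a half turn about z gives the same grasp; the last joint's range is limited). The gripper opens to 88 mm and grips with 3 to 60 N. Pads are 19 mm wide; open, the fingers measure 130 mm over their backs; the gripper's body (78 mm by 193 mm) begins 47 mm behind the grasp point.
Start: joints at [1.424, 0.359, 0.012, 0, -1.224, -0.288], TCP at [0.284, 0.612, 0.206] pointing down, gripper open.
Joint ranges: [-3.07, 3.07], [-1.43, 2.12], [-1.02, 1.25], [-3.03, 1.67], [-3.05, -0], [-3.03, 3.03]. Speed limits (rad/s): [2.39, 2.39, 3.01, 3.14, 3.14, 3.14].

## Interface

Orientations are given as [roll, pitch, yaw] about the fixed x, y, z axes, in that order (R = Rz(yaw) Ry(pitch) Rx(roll)).
In Python, from station import arm gives the robot as it stands.
- The arm moves only by the tool move_arm, never from a script. Its argument "rows" is text: rows parted by semicolons, each of 7 numbers parted by spaces: the turn, a rotation vector about the tool's x, y, z in degrees, then the shift along the tool's x, y, z in m, then the finger opening in m, from 0 to 0.0876. A call has 1 to 8 rows; each row shifts and turns the commanded pose from where the row before left it, along the tool's axes as they then stand; what a row does not reach is not made up. A row lasts 1/8 s, in which the tool goes at most 62.5 mm and 10.7 degrees, less where a joint would pass 70% of its speed; a pose out of reach is approached as far as the arm can. A call is refused whole if a number of a shift passes 0.0625 or a number of a turn 10.7, either way. A call with a gripper value outside its range is refused whole. The fingers move at their own pace and stop on an object; "squeeze" is the grip in N (left out, the last holds). Time passes only in rows, so rows that do not move let the fingers close. It gives the time, the measured TCP pose, the force, the opening and the grip force at its end, in the units of the state.
- arm.get_state(): the state, without advancing time (a new reading comes with each control period).
- arm.grab_frame(name): name is "scene" or "top" or "wrist"; returns (picture, depth): 480x640x3 uint8, blue, green, red; 480x640 float32, m along the optical axis (not along the pixel's ray), 0 where there is no reading.
- arm.camera_model(name): a dict with "mtx" (3x3 intrinsics, pixels), "camera_from_world" (4x4, takes a point from world to camera coordinates); the wrist camera has in their place "mount" (4x4, takes a point from camera to tool coordinates, whose origin is the TCP and whose axes are the flange's). Camera axes: x right, y down, z forward; pixel columns grow to the right and rows downward; lengths in m; the calibration is good to about 2 mm. A picture is of the moment at which its call begins: read the wrist's pose just before it. camera_model takes no time and is no camera call.
- arm.job_done(): hands the job in; it is judged then, once.
The state is a dict: "t": time; "q": joint angles; "qd": joint speeds; "joint_efforts": joint torques, N m; "eef_pos": TCP position; "ee_rot": TCP orientation; "force": force on the tool from outside, world axes, zero at the start; "moment": the same for the moment, N m; "width": finger opening in m; "gripper_force": force on a finger pad.
Only numpy, scipy, OpenCV 4.12 (cv2) and the standard library are available. Lean on these libraries where they do the work, as an engineer would, in place of code of your own. Each camera call takes 0.05 s, during which the arm holds its last target. There are 200 camera calls.

## Working session

There is one attempt and no reset: what is moved stays moved. The work goes in short steps, Python scripts to look and compute and a tool call to move; the robot and the scene stay as the last step left them, time stands still between calls to the robot, and variables do not carry over. Pictures are saved under pics/ and viewed, at most 10 in all, crops included, and the job is handed in when it is done.

Besides the shell and the picture viewer there is one more tool, called as name(argument=value, ...) on one line, values as JSON. move_arm: Moves the arm, as the interface text tells. Its arguments: {"type":"object","properties":{"rows":{"type":"string"},"squeeze":{"type":"number"}},"required":["rows"]}

```bash
mkdir -p pics
cat > h.py <<'E'
import numpy as np, cv2
from station import arm
from scipy.spatial.transform import Rotation as R
def toolT(s):
    T=np.eye(4); T[:3,:3]=R.from_euler('xyz',s['ee_rot']).as_matrix(); T[:3,3]=s['eef_pos']; return T
def world(name):
    s=arm.get_state(); im,d=arm.grab_frame(name); m=arm.camera_model(name); K=m['mtx']
    v,u=np.mgrid[:480,:640]
    P=np.stack([(u-K[0][2])/K[0][0]*d,(v-K[1][2])/K[1][1]*d,d,np.ones_like(d)],-1)
    T=toolT(s)@np.array(m['mount']) if name=='wrist' else np.linalg.inv(np.array(m['camera_from_world']))
    W=(P@T.T)[...,:3]; W[d==0]=np.nan
    return im,W
E
python3 - <<'E'
from h import *
a,W=world('top');np.save('top.npy',W);b,W2=world('scene');np.save('scene.npy',W2)
cv2.imwrite('pics/top.png',a);cv2.imwrite('pics/scene.png',b)
print(arm.get_state()['ee_rot'])
E
```

```text
[ 3.14021020e+00 -1.29038263e-04 -4.34864850e-01]
```

View pics/top.png

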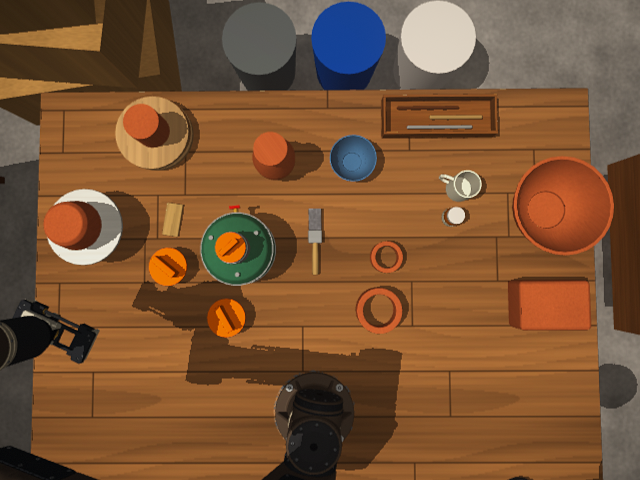

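View pics/scene.png

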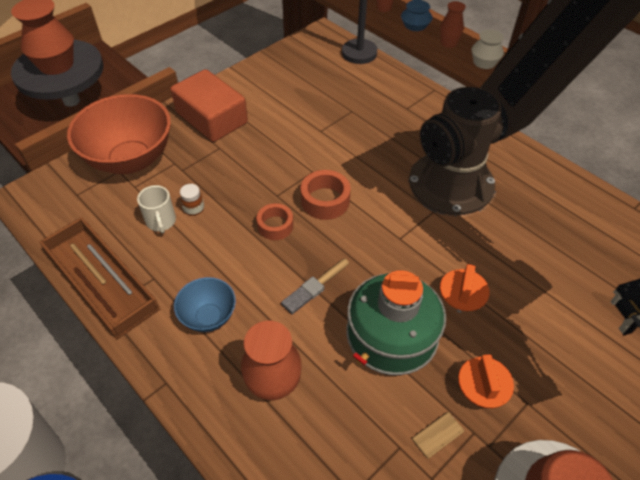

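Cap candidates in the top view: pot cap (231,247), loose ones at (168,266) and (226,317). The one in the pot is the smallest and is locked, so I choose it. Ring candidates: (387,257) is the smaller and my choice; (380,310) is larger. Next I measure and crop.

Run:
```python
from h import *
a=cv2.imread('pics/top.png');W=np.load('top.npy')
hsv=cv2.cvtColor(a,cv2.COLOR_BGR2HSV)
v,u=np.mgrid[:480,:640]
def circ(sel):
    P=W[sel][:,:2]; return cv2.minEnclosingCircle(P.astype(np.float32)),len(P)
box=lambda c,r,n:(abs(u-c)<n)&(abs(v-r)<n)
Z=W[...,2]
for n,(c,r,k) in dict(pot=(231,247,22),l1=(168,266,24),l2=(226,317,24)).items():
    o=box(c,r,k)&(hsv[...,0]<16)&(hsv[...,1]>200)&(hsv[...,2]>100)
    z=Z[o];print(n,np.nanpercentile(z,[5,25,50,75,95]).round(3))
    if n=='pot':
        print('disc',circ(o&(Z>.2)&(Z<.225)))
        g=o&(Z>.235);r=cv2.minAreaRect(W[g][:,:2].astype(np.float32));print('grip',r,g.sum(),Z[g].mean(),W[g].mean(0))
for n,(c,r,k) in dict(s=(387,257,24),b=(380,310,30)).items():
    g=box(c,r,k)&(Z>.028); print(n,circ(g),np.nanmedian(Z[g]))
W2=W
for n,(c,r) in dict(vase=(273,148),bowl=(353,158),brush=(316,225),jar=(456,216),rib=(173,219)).items(): print(n,W[r,c].round(3))
cv2.imwrite('pics/crop.png',np.hstack([cv2.resize(a[205:345,140:280],(400,400)),cv2.resize(a[215:355,320:460],(400,400))]))
m=arm.camera_model('wrist');print(np.array(m['mount']).round(3),m['mtx'])
```

```text
pot [0.212 0.215 0.216 0.219 0.247]
disc (((0.48299333453178406, 0.2160208523273468), 0.039768286049366), 562)
grip ((0.48371291160583496, 0.2156834453344345), (0.01370074599981308, 0.05488010123372078), 42.60727310180664) 116 0.24610876131821297 [0.48361709 0.21512693 0.24610876]
l1 [0.042 0.046 0.048 0.052 0.092]
l2 [0.042 0.045 0.048 0.051 0.092]
s (((0.4594925045967102, -0.21456089615821838), 0.04680228605866432), 388) 0.038956690812666395
b (((0.30297717452049255, -0.18915896117687225), 0.06654147058725357), 870) 0.05502273835438143
vase [0.75  0.107 0.19 ]
bowl [ 0.765 -0.121 -0.002]
brush [ 0.557 -0.007  0.013]
jar [ 0.577 -0.412  0.072]
rib [0.579 0.429 0.005]
[[ 0.001 -0.961 -0.276  0.075]
 [ 1.     0.001 -0.    -0.001]
 [ 0.    -0.276  0.961 -0.18 ]
 [ 0.     0.     0.     1.   ]] [[424.05602626   0.         325.90849229]
 [  0.         424.05602626 243.30637755]
 [  0.           0.           1.        ]]
```

View pics/crop.png

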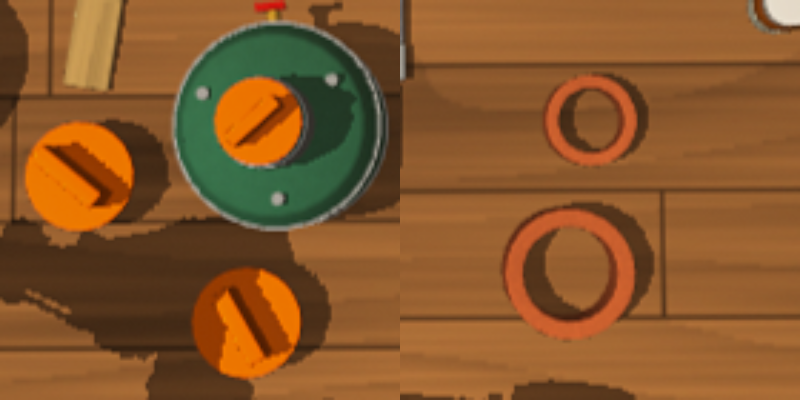

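The crop shows the small cap in the pot (left panel, 260,122), its grip tilted about −47° in yaw, with the bigger caps loose beside it. The small ring is at right panel (590,120). The disc radius measures 39.8 mm and the ring radius 46.8 mm, so both choices fit. I set out now.

move_arm(rows="0 0 0 0 0 -0.06 0.0876;0 0 0 0 0 -0.06 0.0876;0 0 0 0.048 0.038 0 0.0876;0 0 0 0.048 0.038 0 0.0876;0 0 0 0.048 0.038 0 0.0876;0 0 0 0.048 0.038 0 0.0876;0 0 0 0.048 0.038 0 0.0876;0 0 0 0.048 0.038 0 0.0876", squeeze=40)

```text
t: 1.1
eef_pos: [0.4498, 0.2821, 0.3259]
ee_rot: [3.142, 0.0, -0.434]
force: [0.7, -0.8, 0.0]
width: 0.0875
gripper_force: 0.0
```

move_arm(rows="0 0 0 0.048 0.038 0 0.0876;0 0 10 0 0 0 0.0876;0 0 10 0 0 0 0.0876;0 0 2.5 0 0 0 0.0876;0 0 0 0 0 0 0.0876;0 0 0 0 0 0 0.0876")

```text
t: 1.85
eef_pos: [0.4769, 0.2294, 0.3258]
ee_rot: [3.141, 0.0, -0.826]
force: [-0.5, -0.3, -0.3]
width: 0.0877
gripper_force: 0.0
```

```bash
cat > look.py <<'E'
from h import *
s=arm.get_state();a,W=world('wrist');cv2.imwrite('pics/w1.png',a)
hsv=cv2.cvtColor(a,cv2.COLOR_BGR2HSV);Z=W[...,2]
o=(hsv[...,0]<16)&(hsv[...,1]>180)&(hsv[...,2]>80)
g=o&(Z>.238)&(Z<.255);print(cv2.minAreaRect(W[g][:,:2].astype(np.float32)),g.sum(),np.median(Z[g]))
d=o&(Z>.205)&(Z<.225);print(cv2.minEnclosingCircle(W[d][:,:2].astype(np.float32)),d.sum(),np.median(Z[d]))
print(s['q'],s['eef_pos'],np.degrees(s['ee_rot']),s['force'],s['moment'],s['t'])
E
python3 look.py
```

```text
((0.4851982891559601, 0.2155160903930664), (0.013976383022964, 0.05578874796628952), 41.90650939941406) 1970 0.2480602970931769
((0.48497283458709717, 0.2152446210384369), 0.03973597660660744) 7924 0.2172265242429293
[ 8.19148907e-01  5.96451448e-02 -1.02589333e-01 -8.47695751e-05
 -1.40886524e+00 -7.46217811e-02] [0.47691046 0.22940464 0.32579077] [ 1.79982308e+02  3.48389403e-03 -4.73425223e+01] [-0.53297567 -0.33245133 -0.28755202] [-0.03964511 -0.02305606 -0.05231165] 1.85
```

View pics/w1.png

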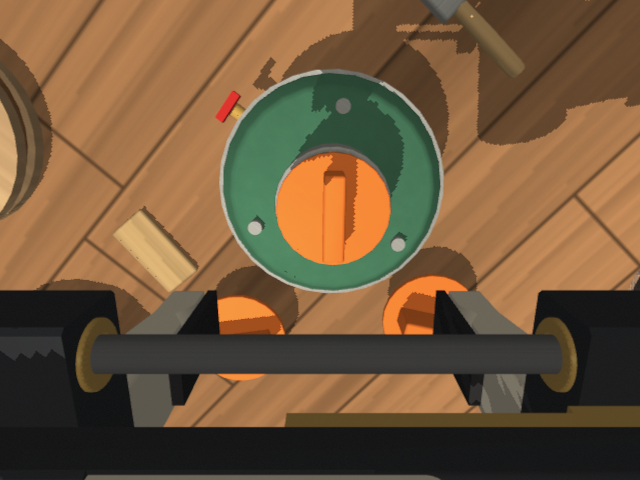

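The wrist view shows the cap at (333,207), with its grip aligned with the tool's x axis. Next I centre on it, descend and grip.

move_arm(rows="0 0 0.5 0.0154 0.0038 0 0.0876;0 0 0 0 0 0.05 0.0876;0 0 0 0 0 0.03 0.0876;0 0 0 0 0 0.0175 0.0876;0 0 0 0 0 0 0.0876;0 0 0 0 0 0 0.03;0 0 0 0 0 0 0.03;0 0 0 0 0 0 0.03", squeeze=25)

```text
t: 2.9
eef_pos: [0.4849, 0.2157, 0.2292]
ee_rot: [-3.14, 0.0, -0.836]
force: [-0.4, -0.7, -0.3]
width: 0.0629
gripper_force: 0.0
```

move_arm(rows="0 0 0 0 0 0 0.005;0 0 0 0 0 0 0.005;0 0 0 0 0 0 0.005;0 0 0 0 0 0 0.005")

```text
t: 3.4
eef_pos: [0.4846, 0.2155, 0.2284]
ee_rot: [3.142, 0.0, -0.836]
force: [0.1, 0.0, 0.1]
width: 0.0235
gripper_force: 0.0
```

```bash
cat > st.py <<'E'
from h import *
s=arm.get_state();print(s['t'],s['eef_pos'].round(4) if hasattr(s['eef_pos'],'round') else s['eef_pos'],'yaw',round(np.degrees(s['ee_rot'][2]),2),'F',np.round(s['force'],1),'M',np.round(s['moment'],3),s['width'],s['gripper_force'],'q',np.round(s['q'],2))
E
python3 st.py
```

```text
3.4 [0.4846 0.2155 0.2284] yaw -47.91 F [0.1 0.  0.1] M [ 0.006 -0.017 -0.03 ] 0.02348553663340406 0.0 q [ 0.79  0.11 -0.27 -0.   -1.2  -0.05]
```

move_arm(rows="0 0 0 0 0 0 0.005;0 0 0 0 0 0 0.005;0 0 0 0 0 0 0.005;0 0 0 0 0 0 0.005", squeeze=45)

```text
t: 3.9
eef_pos: [0.4846, 0.2155, 0.2284]
ee_rot: [3.142, 0.0, -0.836]
force: [0.1, 0.2, 0.1]
width: 0.0049
gripper_force: 0.0
```

```bash
python3 st.py
```

```text
3.9 [0.4846 0.2155 0.2284] yaw -47.91 F [0.1 0.2 0.1] M [0.102 0.002 0.044] 0.00486737877265449 0.0 q [ 0.79  0.11 -0.27 -0.   -1.2  -0.05]
```

The fingers closed on nothing, so I look again.

Run:
```python
from h import *
a,W=world('wrist');b,V=world('scene')
cv2.imwrite('pics/w2.png',np.hstack([cv2.resize(a,(440,330)),cv2.resize(b[210:380,310:530],(330,330))]))
```

```text
(no output)
```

View pics/w2.png

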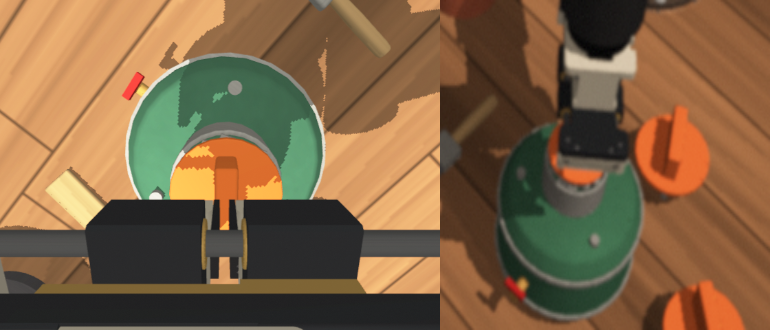

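move_arm(rows="0 0 0 0 0 0 0;0 0 0 0 0 0 0;0 0 0 0 0 0 0;0 0 0 0 0 0 0", squeeze=45)

```text
t: 4.5
eef_pos: [0.4846, 0.2155, 0.2285]
ee_rot: [3.142, -0.0, -0.836]
force: [-0.0, 0.3, -0.5]
width: 0.0004
gripper_force: 0.0
```

```bash
python3 - <<'E'
from h import *
a,W=world('wrist')
T=toolT(arm.get_state())
L=(W-T[:3,3])@T[:3,:3]
hsv=cv2.cvtColor(a,cv2.COLOR_BGR2HSV)
o=(hsv[...,0]<18)&(hsv[...,1]>180)
for r in range(300,420,15):
  print(r,[(u,*(1000*L[r,u]).round().tolist(),'O' if o[r,u] else '') for u in range(300,364,9)])
c=a[240:430,230:430];cv2.imwrite('pics/w3.png',cv2.resize(c,None,fx=3,fy=3,interpolation=cv2.INTER_NEAREST))
E
python3 st.py
```

```text
300 [(300, 39.0, -7.0, -98.0, ''), (309, 11.0, -8.0, -35.0, ''), (318, 10.0, -4.0, -32.0, ''), (327, 10.0, -1.0, -32.0, 'O'), (336, 10.0, 3.0, -31.0, ''), (345, 39.0, 3.0, -98.0, ''), (354, 39.0, 5.0, -98.0, ''), (363, 39.0, 7.0, -97.0, '')]
315 [(300, 40.0, -6.0, -106.0, ''), (309, 9.0, -7.0, -42.0, ''), (318, 10.0, -4.0, -44.0, ''), (327, 10.0, -1.0, -45.0, 'O'), (336, 10.0, 2.0, -45.0, ''), (345, 37.0, 3.0, -101.0, ''), (354, 39.0, 4.0, -106.0, ''), (363, 39.0, 6.0, -106.0, '')]
330 [(300, 38.0, -6.0, -110.0, ''), (309, 35.0, -5.0, -104.0, ''), (318, 10.0, -4.0, -56.0, ''), (327, 10.0, -1.0, -57.0, 'O'), (336, 10.0, 2.0, -55.0, ''), (345, 35.0, 3.0, -104.0, ''), (354, 39.0, 4.0, -112.0, ''), (363, 39.0, 5.0, -111.0, '')]
345 [(300, 37.0, -6.0, -112.0, ''), (309, 34.0, -5.0, -107.0, ''), (318, 31.0, -3.0, -103.0, ''), (327, 31.0, -1.0, -103.0, ''), (336, 32.0, 1.0, -103.0, ''), (345, 34.0, 2.0, -107.0, ''), (354, 36.0, 4.0, -112.0, ''), (363, 36.0, 6.0, -111.0, '')]
360 [(300, 33.0, -6.0, -111.0, ''), (309, 31.0, -4.0, -108.0, ''), (318, 30.0, -3.0, -106.0, ''), (327, 29.0, -1.0, -
[... 313 characters left out ...]
, (354, 31.0, 4.0, -113.0, ''), (363, 30.0, 6.0, -111.0, '')]
390 [(300, 27.0, -6.0, -112.0, ''), (309, 23.0, -5.0, -106.0, ''), (318, -4.0, -4.0, -68.0, ''), (327, -4.0, -1.0, -68.0, ''), (336, -3.0, 2.0, -69.0, ''), (345, 24.0, 3.0, -107.0, ''), (354, 27.0, 4.0, -111.0, ''), (363, 27.0, 6.0, -111.0, '')]
405 [(300, 24.0, -6.0, -112.0, ''), (309, 9.0, -5.0, -92.0, ''), (318, -9.0, -4.0, -68.0, ''), (327, -9.0, -1.0, -68.0, ''), (336, -9.0, 2.0, -68.0, ''), (345, 19.0, 3.0, -106.0, ''), (354, 23.0, 4.0, -111.0, ''), (363, 24.0, 6.0, -112.0, '')]
4.55 [0.4846 0.2155 0.2285] yaw -47.91 F [ 0.5 -0.4  0.1] M [-0.008  0.018  0.035] 0.0001304488566188619 0.0 q [ 0.79  0.11 -0.27 -0.   -1.2  -0.05]
```

View pics/w3.png

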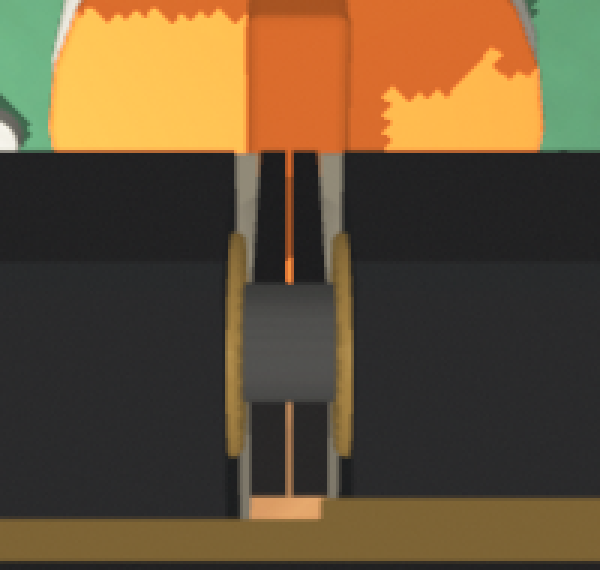

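Run:
```python
from h import *
print(arm.finger_overhang,[x for x in dir(arm) if x[0]!='_'])
T=toolT(arm.get_state())
a,W=world('wrist');L=(W-T[:3,3])@T[:3,:3]*1000
for r in range(235,300,8): print(r,L[r,326].round(),L[r,300].round())
for n in('scene','top'):
  b,V=world(n);M=(V-T[:3,3])@T[:3,:3]*1000
  sat=cv2.cvtColor(b,cv2.COLOR_BGR2HSV)[...,1]
  k=(abs(M[...,1])<16)&(abs(M[...,0])<40)&(M[...,2]<25)&(M[...,2]>-60)
  vv,uu=np.nonzero(k)
  print(n,k.sum())
  for z0 in range(-60,25,6):
    q=k&(M[...,2]>=z0)&(M[...,2]<z0+6)
    if q.any():print(z0,q.sum(),np.median(M[q],0).round(),M[q].min(0).round(),M[q].max(0).round(),np.median(b[q],0))
```

```text
0.008 ['Unreachable', 'camera_model', 'finger_overhang', 'get_state', 'grab_frame', 'job_done']
235 [28. -1. -4.] [ 24. -13.  11.]
243 [ 28.  -1. -16.] [ 20. -13.  12.]
251 [ 26.  -1. -20.] [ 16. -14.  11.]
259 [ 23.  -1. -20.] [ 12. -14.  10.]
267 [ 19.  -1. -20.] [  8. -14.  12.]
275 [ 16.  -1. -20.] [  4. -14.  13.]
283 [ 13.  -1. -21.] [ -0. -14.  12.]
291 [  9.  -1. -19.] [ 39.  -7. -94.]
299 [  5.  -1. -20.] [ 39.  -7. -98.]
scene 73
6 43 [33.  0. 11.] [ 29. -15.   8.] [39. 15. 12.] [ 28.  57. 134.]
12 30 [34.  2. 13.] [ 29. -13.  12.] [40. 16. 17.] [ 26.5  57.  131.5]
top 42
6 15 [32.  1. 10.] [ 29. -12.   7.] [38. 16. 12.] [  4.  67. 166.]
12 27 [34.  2. 14.] [ 28. -15.  12.] [37. 15. 18.] [  4.  66. 164.]
```

The depth shows the grip top 20 mm "behind" the TCP yet under the closed fingers, so the real fingertips may be shorter than stated. I raise, open and measure the fingertips.

move_arm(rows="0 0 0 0 0 -0.03 0.06;0 0 0 0 0 -0.03 0.06;0 0 0 0 0 0 0.06;0 0 0 0 0 0 0.06;0 0 0 0 0 0 0.06;0 0 0 0 0 0 0.06")

```text
t: 5.45
eef_pos: [0.4844, 0.2153, 0.2878]
ee_rot: [3.14, 0.0, -0.836]
force: [0.4, -0.7, 0.4]
width: 0.0547
gripper_force: 0.0
```

Run:
```python
from h import *
s=arm.get_state();T=toolT(s);print(s['eef_pos'],s['width'])
a,W=world('wrist');L=(W-T[:3,3])@T[:3,:3]*1000
k=(abs(L[...,1])<60)&(L[...,0]<14)&(L[...,0]>-14)&(L[...,2]<20)&(L[...,2]>-110)
for z0 in range(-110,20,5):
    q=k&(L[...,2]>=z0)&(L[...,2]<z0+5)
    if q.any():print(z0,q.sum(),L[q].min(0).round(),L[q].max(0).round(),abs(L[q][:,1]).min().round(1))
for n in('scene','top'):
  b,V=world(n);M=(V-T[:3,3])@T[:3,:3]*1000
  k=(abs(M[...,1])<70)&(abs(M[...,0])<15)&(M[...,2]<30)&(M[...,2]>-70);print(n,k.sum(),np.sort(M[k][:,2])[-5:] if k.any() else'')
cv2.imwrite('pics/w4.png',a)
```

```text
[0.48442649 0.21528737 0.28778215] 0.0547063480906871
-105 97 [  10.  -33. -105.] [  14.   30. -100.] 29.8
-100 300 [   7.  -33. -100.] [ 14.  30. -95.] 29.4
-95 375 [  6. -33. -95.] [ 14.  30. -90.] 29.5
-90 506 [  2. -34. -90.] [ 14.  31. -85.] 29.4
-85 477 [ -2. -33. -85.] [ 13.  30. -80.] 29.4
-80 424 [ -6. -33. -80.] [ 10.  30. -75.] 29.4
-75 388 [-10. -33. -75.] [  6.  30. -70.] 29.4
-70 1068 [-11. -33. -70.] [  3.  30. -65.] 25.8
-65 324 [ -9. -43. -65.] [ 12.  41. -60.] 25.8
-60 803 [ -9. -45. -60.] [ 13.  42. -55.] 25.8
-55 758 [ -9. -46. -55.] [ 12.  43. -50.] 25.9
-50 600 [  4. -46. -50.] [ 12.  43. -45.] 25.9
-45 855 [  1. -45. -45.] [ 12.  42. -40.] 25.8
-40 649 [ -2. -45. -40.] [ 12.  42. -35.] 25.8
-35 629 [ -5. -45. -35.] [ 13.  42. -30.] 25.9
-30 530 [ -7. -45. -30.] [ 12.  42. -25.] 25.8
-25 187 [ -9. -32. -25.] [ 11.  39. -20.] 25.9
scene 0 
top 0
```

View pics/w4.png

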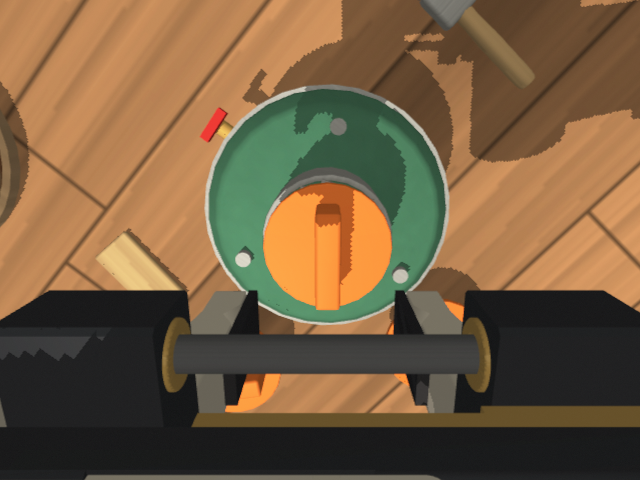

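The wrist view shows the pads' lower ends at (248,292) and (405,292). By depth that is tool z ≈ −22 mm, so the real tips are about 30 mm higher than stated. I descend that much further, watching the force.

move_arm(rows="0 0 0 0 0 0.05 0.06;0 0 0 0 0 0.03 0.06;0 0 0 0 0 0.004 0.06;0 0 0 0 0 0 0.06;0 0 0 0 0 0 0.06", squeeze=45)

```text
t: 6.22
eef_pos: [0.4854, 0.216, 0.206]
ee_rot: [-3.139, -0.0, -0.836]
force: [0.4, 0.4, -0.3]
width: 0.06
gripper_force: 0.0
```

move_arm(rows="0 0 0 0 0 0.003 0.05;0 0 0 0 0 0 0.02;0 0 0 0 0 0 0.005;0 0 0 0 0 0 0.005;0 0 0 0 0 0 0.005;0 0 0 0 0 0 0.005;0 0 0 0 0 0 0.005;0 0 0 0 0 0 0.005")

```text
t: 7.22
eef_pos: [0.4846, 0.2154, 0.2015]
ee_rot: [3.141, -0.0, -0.836]
force: [-1.5, -0.8, 1.3]
width: 0.0135
gripper_force: 44.9
```

```bash
python3 st.py
```

```text
7.225 [0.4846 0.2154 0.2015] yaw -47.91 F [-1.5 -0.8  1.3] M [-0.27   0.356 -0.027] 0.013482916757551712 44.9476021528244 q [ 0.79  0.12 -0.31  0.   -1.14 -0.05]
```

It is gripped. Next I press down.

move_arm(rows="0 0 0 0 0 0.0015 0.005;0 0 0 0 0 0.0015 0.005;0 0 0 0 0 0.001 0.005;0 0 0 0 0 0 0.005")

```text
t: 7.72
eef_pos: [0.4847, 0.2154, 0.1983]
ee_rot: [-3.141, -0.0, -0.836]
force: [-4.7, -2.0, 8.5]
width: 0.0134
gripper_force: 45.0
```

move_arm(rows="0 0 0 0 0 0.0015 0.005;0 0 0 0 0 0.001 0.005;0 0 0 0 0 0.001 0.005;0 0 0 0 0 0 0.005;0 0 0 0 0 0 0.005")

```text
t: 8.35
eef_pos: [0.4848, 0.2154, 0.1951]
ee_rot: [-3.141, -0.0, -0.836]
force: [-4.0, -0.5, 10.8]
width: 0.0138
gripper_force: 45.0
```

```bash
python3 st.py
```

```text
8.35 [0.4848 0.2154 0.1951] yaw -47.89 F [-4.  -0.5 10.8] M [-0.573  1.819 -0.008] 0.0137747930450996 44.96251165866852 q [ 0.79  0.13 -0.32  0.   -1.12 -0.05]
```

move_arm(rows="0 0 0 -0.0005 0.001 0.001 0.005;0 0 0 0 0 0.001 0.005;0 0 0 0 0 0 0.005;0 0 0 0 0 0 0.005")

```text
t: 8.85
eef_pos: [0.4846, 0.2154, 0.1937]
ee_rot: [-3.139, -0.001, -0.836]
force: [-2.6, -0.9, 10.5]
width: 0.0136
gripper_force: 45.0
```

```bash
python3 st.py
```

```text
8.85 [0.4846 0.2154 0.1937] yaw -47.88 F [-2.6 -0.9 10.5] M [-0.649  0.874  0.042] 0.013639792284802905 44.961326122283936 q [ 0.79  0.13 -0.33  0.   -1.11 -0.05]
```

```bash
cat > cap.py <<'E'
from h import *
s=arm.get_state();T=toolT(s);a,W=world('wrist');L=(W-T[:3,3])@T[:3,:3]*1000
hsv=cv2.cvtColor(a,cv2.COLOR_BGR2HSV)
o=(hsv[...,0]<18)&(hsv[...,1]>150)&(L[...,0]>12)&(abs(L[...,1])<36)
g=o&(abs(L[...,1])<4)&(L[...,0]<24)&(W[...,2]<.26+max(0,s['eef_pos'][2]-.2))&(W[...,2]>.15)
d=o&(abs(L[...,1])>11)&(W[...,2]>.19)&(L[...,2]>0)&(L[...,2]<30)
print('grip top z',np.median(W[g][:,2]).round(4),g.sum(),'disc z',np.median(W[d][:,2]).round(4),d.sum(),'disc in tool',np.median(L[d][:,2]))
E
python3 cap.py; python3 st.py
```

```text
grip top z 0.2405 789 disc z nan 0 disc in tool nan
8.9 [0.4846 0.2154 0.1937] yaw -47.88 F [-1.7 -1.2 10.7] M [-0.625  0.89   0.048] 0.01419690542134783 44.96119022369385 q [ 0.79  0.13 -0.33  0.   -1.11 -0.05]
  return _methods._mean(a, axis=axis, dtype=dtype,
  ret = ret.dtype.type(ret / rcount)
```

The grip top went from 0.248 to 0.2405, so it is pressed about 7.5 mm. I turn anticlockwise, freely at first because the minimum is 40°.

move_arm(rows="0 0 -4 0 0 0 0.005;0 0 -4 0 0 0 0.005;0 0 -4 0 0 0 0.005;0 0 -4 0 0 0 0.005;0 0 0 0 0 0 0.005;0 0 0 0 0 0 0.005")

```text
t: 9.65
eef_pos: [0.4851, 0.216, 0.194]
ee_rot: [-3.138, -0.002, -0.556]
force: [-0.8, -0.5, 10.6]
width: 0.0135
gripper_force: 45.0
```

```bash
python3 st.py;python3 cap.py 2>/dev/null
```

```text
9.65 [0.4851 0.216  0.194 ] yaw -31.87 F [-0.8 -0.5 10.6] M [-0.057  0.48   0.02 ] 0.013537185854264404 44.96122598648071 q [ 0.79  0.13 -0.33  0.   -1.11  0.22]
grip top z 0.2407 759 disc z nan 0 disc in tool nan
```

move_arm(rows="0 0 -4 0 0 0 0.005;0 0 -4 0 0 0 0.005;0 0 -4 0 0 0 0.005;0 0 -4 0 0 0 0.005;0 0 -2 0 0 0 0.005;0 0 -2 0 0 0 0.005;0 0 0 0 0 0 0.005;0 0 0 0 0 0 0.005")

```text
t: 10.7
eef_pos: [0.4853, 0.2163, 0.1941]
ee_rot: [-3.138, -0.004, -0.207]
force: [-0.8, 1.1, 10.3]
width: 0.0134
gripper_force: 45.0
```

```bash
python3 st.py;python3 cap.py 2>/dev/null
```

```text
10.7 [0.4853 0.2163 0.1941] yaw -11.87 F [-0.8  1.1 10.3] M [0.16  0.367 0.004] 0.01340792706757086 44.96198236942291 q [ 0.79  0.13 -0.33  0.   -1.11  0.57]
grip top z 0.2409 749 disc z nan 0 disc in tool nan
```

move_arm(rows="0 0 -1.1 0 0 0 0.005;0 0 -1.1 0 0 0 0.005;0 0 0 0 0 0 0.005")

```text
t: 11.12
eef_pos: [0.4853, 0.2163, 0.1941]
ee_rot: [-3.138, -0.004, -0.168]
force: [-1.0, 0.6, 10.6]
width: 0.0139
gripper_force: 45.0
```

```bash
python3 st.py
```

```text
11.125 [0.4853 0.2163 0.1941] yaw -9.65 F [-1.   0.6 10.6] M [ 0.239  0.354 -0.019] 0.013906085482227088 44.96209144592285 q [ 0.79  0.13 -0.33  0.   -1.11  0.61]
```

move_arm(rows="0 0 -1.1 0 0 0 0.005;0 0 -1.1 0 0 0 0.005;0 0 0 0 0 0 0.005")

```text
t: 11.5
eef_pos: [0.4853, 0.2164, 0.1941]
ee_rot: [-3.138, -0.004, -0.13]
force: [-1.2, 0.8, 10.5]
width: 0.0134
gripper_force: 45.0
```

```bash
python3 st.py
```

```text
11.5 [0.4853 0.2164 0.1941] yaw -7.45 F [-1.2  0.8 10.5] M [ 0.23   0.391 -0.033] 0.013439330929384298 44.962238073349 q [ 0.79  0.13 -0.33  0.   -1.11  0.65]
```

move_arm(rows="0 0 -1.1 0 0 0 0.005;0 0 -1.1 0 0 0 0.005;0 0 0 0 0 0 0.005")

```text
t: 11.88
eef_pos: [0.4853, 0.2164, 0.1941]
ee_rot: [-3.139, -0.004, -0.092]
force: [-1.2, 0.8, 10.7]
width: 0.014
gripper_force: 45.0
```

```bash
python3 st.py
```

```text
11.875 [0.4853 0.2164 0.1941] yaw -5.25 F [-1.2  0.8 10.7] M [ 0.259  0.418 -0.035] 0.013975760730760395 44.96246695518494 q [ 0.79  0.13 -0.33  0.   -1.11  0.69]
```

move_arm(rows="0 0 -1.1 0 0 0 0.005;0 0 -1.1 0 0 0 0.005;0 0 0 0 0 0 0.005")

```text
t: 12.25
eef_pos: [0.4853, 0.2164, 0.1941]
ee_rot: [-3.139, -0.004, -0.053]
force: [0.8, 0.9, 10.2]
width: 0.014
gripper_force: 45.0
```

```bash
python3 st.py
```

```text
12.25 [0.4853 0.2164 0.1941] yaw -3.05 F [ 0.8  0.9 10.2] M [ 0.281  0.398 -0.055] 0.013994037934784178 44.96265113353729 q [ 0.79  0.13 -0.33  0.   -1.11  0.73]
```

move_arm(rows="0 0 -1.1 0 0 0 0.005;0 0 -1.1 0 0 0 0.005;0 0 0 0 0 0 0.005")

```text
t: 12.62
eef_pos: [0.4853, 0.2164, 0.1941]
ee_rot: [-3.139, -0.004, -0.015]
force: [0.1, 0.9, 12.2]
width: 0.0136
gripper_force: 45.0
```

```bash
python3 st.py
```

```text
12.625 [0.4853 0.2164 0.1941] yaw -0.85 F [ 0.1  0.9 12.2] M [0.267 0.426 0.005] 0.01364369373032606 44.96281385421753 q [ 0.79  0.13 -0.33  0.   -1.11  0.77]
```

move_arm(rows="0 0 -1.1 0 0 0 0.005;0 0 -1.1 0 0 0 0.005;0 0 0 0 0 0 0.005")

```text
t: 13.0
eef_pos: [0.4853, 0.2164, 0.1941]
ee_rot: [-3.139, -0.004, 0.024]
force: [-0.5, 1.2, 9.9]
width: 0.0138
gripper_force: 45.0
```

```bash
python3 st.py
```

```text
13.0 [0.4853 0.2164 0.1941] yaw 1.35 F [-0.5  1.2  9.9] M [ 0.216  0.393 -0.064] 0.013758711106872204 44.962926506996155 q [ 0.79  0.13 -0.33  0.   -1.11  0.8 ]
```

move_arm(rows="0 0 -1.1 0 0 0 0.005;0 0 -1.1 0 0 0 0.005;0 0 0 0 0 0 0.005")

```text
t: 13.38
eef_pos: [0.4853, 0.2164, 0.1941]
ee_rot: [-3.139, -0.004, 0.062]
force: [-1.2, 0.1, 10.9]
width: 0.0137
gripper_force: 45.0
```

```bash
python3 st.py
```

```text
13.375 [0.4853 0.2164 0.1941] yaw 3.55 F [-1.2  0.1 10.9] M [ 0.284  0.355 -0.075] 0.01374867648254435 44.962953329086304 q [ 0.79  0.13 -0.33  0.   -1.11  0.84]
```

move_arm(rows="0 0 -1.1 0 0 0 0.005;0 0 -1.1 0 0 0 0.005;0 0 0 0 0 0 0.005")

```text
t: 13.75
eef_pos: [0.4853, 0.2164, 0.1941]
ee_rot: [-3.139, -0.005, 0.1]
force: [-0.7, 0.3, 10.2]
width: 0.0137
gripper_force: 45.0
```

```bash
python3 st.py
```

```text
13.75 [0.4853 0.2164 0.1941] yaw 5.75 F [-0.7  0.3 10.2] M [0.3   0.377 0.009] 0.013650823899340688 44.96328592300415 q [ 0.79  0.13 -0.33  0.   -1.11  0.88]
```

move_arm(rows="0 0 -1.1 0 0 0 0.005;0 0 -1.1 0 0 0 0.005;0 0 0 0 0 0 0.005")

```text
t: 14.12
eef_pos: [0.4853, 0.2164, 0.1941]
ee_rot: [-3.14, -0.005, 0.139]
force: [-2.4, -0.1, 10.4]
width: 0.0137
gripper_force: 45.0
```

```bash
python3 st.py
```

```text
14.125 [0.4853 0.2164 0.1941] yaw 7.95 F [-2.4 -0.1 10.4] M [ 0.258  0.401 -0.094] 0.013714087487417967 44.96346652507782 q [ 0.79  0.13 -0.33  0.   -1.11  0.92]
```

move_arm(rows="0 0 -1.1 0 0 0 0.005;0 0 -1.1 0 0 0 0.005;0 0 0 0 0 0 0.005")

```text
t: 14.5
eef_pos: [0.4854, 0.2164, 0.1941]
ee_rot: [-3.14, -0.005, 0.177]
force: [-1.0, 0.4, 10.9]
width: 0.0136
gripper_force: 45.0
```

```bash
python3 st.py
```

```text
14.5 [0.4854 0.2164 0.1941] yaw 10.15 F [-1.   0.4 10.9] M [0.239 0.352 0.028] 0.013629846460254185 44.963611364364624 q [ 0.79  0.13 -0.33  0.   -1.11  0.96]
```

move_arm(rows="0 0 -1.1 0 0 0 0.005;0 0 -1.1 0 0 0 0.005;0 0 0 0 0 0 0.005")

```text
t: 14.88
eef_pos: [0.4853, 0.2164, 0.1941]
ee_rot: [-3.14, -0.005, 0.216]
force: [-0.9, 1.1, 10.3]
width: 0.0136
gripper_force: 45.0
```

```bash
python3 st.py
```

```text
14.875 [0.4853 0.2164 0.1941] yaw 12.35 F [-0.9  1.1 10.3] M [ 0.259  0.325 -0.018] 0.013590520026967442 44.96376872062683 q [ 0.79  0.13 -0.33  0.   -1.11  1.  ]
```

move_arm(rows="0 0 -1.1 0 0 0 0.005;0 0 -1.1 0 0 0 0.005;0 0 0 0 0 0 0.005")

```text
t: 15.25
eef_pos: [0.4854, 0.2164, 0.1941]
ee_rot: [-3.14, -0.005, 0.254]
force: [-1.0, 1.1, 10.0]
width: 0.0137
gripper_force: 45.0
```

```bash
python3 st.py
```

```text
15.25 [0.4854 0.2164 0.1941] yaw 14.54 F [-1.   1.1 10. ] M [ 0.256  0.345 -0.033] 0.013713850086521038 44.963913559913635 q [ 0.79  0.13 -0.33  0.   -1.11  1.03]
```

move_arm(rows="0 0 -1.1 0 0 0 0.005;0 0 -1.1 0 0 0 0.005;0 0 0 0 0 0 0.005")

```text
t: 15.62
eef_pos: [0.4853, 0.2164, 0.1941]
ee_rot: [-3.14, -0.005, 0.292]
force: [-0.9, 0.1, 11.0]
width: 0.0136
gripper_force: 45.0
```

```bash
python3 st.py
```

```text
15.625 [0.4853 0.2164 0.1941] yaw 16.75 F [-0.9  0.1 11. ] M [ 0.313  0.375 -0.01 ] 0.013604134842017938 44.964120984077454 q [ 0.79  0.13 -0.33  0.   -1.11  1.07]
```

move_arm(rows="0 0 -1.1 0 0 0 0.005;0 0 -1.1 0 0 0 0.005;0 0 0 0 0 0 0.005")

```text
t: 16.0
eef_pos: [0.4853, 0.2164, 0.1941]
ee_rot: [-3.141, -0.005, 0.331]
force: [-1.3, 0.2, 11.0]
width: 0.0136
gripper_force: 45.0
```

```bash
python3 st.py
```

```text
16.0 [0.4853 0.2164 0.1941] yaw 18.95 F [-1.3  0.2 11. ] M [ 0.27   0.354 -0.044] 0.01364777186060818 44.96417462825775 q [ 0.79  0.13 -0.33  0.   -1.11  1.11]
```

move_arm(rows="0 0 -1.1 0 0 0 0.005;0 0 -1.1 0 0 0 0.005;0 0 0 0 0 0 0.005")

```text
t: 16.38
eef_pos: [0.4854, 0.2164, 0.1941]
ee_rot: [-3.141, -0.005, 0.369]
force: [-0.4, 0.3, 11.3]
width: 0.0135
gripper_force: 45.0
```

```bash
python3 st.py
```

```text
16.375 [0.4854 0.2164 0.1941] yaw 21.14 F [-0.4  0.3 11.3] M [ 0.093  0.198 -0.092] 0.01351628632051877 44.96722161769867 q [ 0.79  0.13 -0.33  0.   -1.11  1.15]
```

move_arm(rows="0 0 -1.1 0 0 0 0.005;0 0 -1.1 0 0 0 0.005;0 0 0 0 0 0 0.005")

```text
t: 16.75
eef_pos: [0.4855, 0.2161, 0.1941]
ee_rot: [-3.141, -0.005, 0.407]
force: [0.7, 0.5, 10.9]
width: 0.0139
gripper_force: 45.0
```

```bash
python3 st.py
```

```text
16.75 [0.4855 0.2161 0.1941] yaw 23.33 F [ 0.7  0.5 10.9] M [-0.261 -0.081 -0.184] 0.013929362808696201 44.97424006462097 q [ 0.79  0.13 -0.33  0.   -1.11  1.19]
```

Mx, My and Mz all shift here (Mz −0.18), which suggests the stop. A small 1° step should confirm it.

move_arm(rows="0 0 -1 0 0 0 0.005;0 0 0 0 0 0 0.005")

```text
t: 17.0
eef_pos: [0.4855, 0.216, 0.1941]
ee_rot: [3.142, -0.005, 0.425]
force: [0.9, 0.1, 9.3]
width: 0.0134
gripper_force: 45.0
```

```bash
python3 st.py
```

```text
17.0 [0.4855 0.216  0.1941] yaw 24.32 F [0.9 0.1 9.3] M [-0.381 -0.18  -0.179] 0.013438428273758199 44.982349276542664 q [ 0.79  0.13 -0.33  0.   -1.11  1.21]
```

That is the stop. I back off about 2.5° to relieve the rubber and let the cap rise.

move_arm(rows="0 0 2.5 0 0 0 0.005;0 0 0 0 0 -0.003 0.005;0 0 0 0 0 -0.003 0.005;0 0 0 0 0 -0.003 0.005;0 0 0 0 0 -0.001 0.005;0 0 0 0 0 0 0.005")

```text
t: 17.75
eef_pos: [0.4853, 0.2159, 0.2033]
ee_rot: [-3.141, -0.004, 0.381]
force: [3.6, -0.5, 6.5]
width: 0.0138
gripper_force: 45.0
```

```bash
python3 st.py; python3 cap.py 2>/dev/null
```

```text
17.75 [0.4853 0.2159 0.2033] yaw 21.81 F [ 3.6 -0.5  6.5] M [-0.299 -1.673 -0.008] 0.01378169741839518 44.952932596206665 q [ 0.79  0.12 -0.31  0.   -1.13  1.16]
grip top z 0.2502 757 disc z 0.1978 6 disc in tool 5.609664285180809
```

move_arm(rows="0 0 0 0 0 -0.002 0.005;0 0 0 0 0 -0.002 0.005;0 0 0 0 0 -0.002 0.005;0 0 0 0 0 -0.001 0.005;0 0 0 0 0 0 0.005;0 0 0 0 0 0 0.005")

```text
t: 18.55
eef_pos: [0.4832, 0.2151, 0.2087]
ee_rot: [-3.142, 0.001, 0.38]
force: [0.5, -0.1, 1.3]
width: 0.0136
gripper_force: 44.9
```

```bash
python3 st.py; python3 cap.py 2>/dev/null
```

```text
18.55 [0.4832 0.2151 0.2087] yaw 21.78 F [ 0.5 -0.1  1.3] M [ 0.045 -0.366  0.01 ] 0.013646583529686897 44.94890749454498 q [ 0.79  0.12 -0.3  -0.   -1.15  1.16]
grip top z 0.2553 754 disc z 0.1975 5 disc in tool 11.118926049088556
```

move_arm(rows="0 0 0 0 0 -0.002 0.005;0 0 0 0 0 -0.002 0.005;0 0 0 0 0 -0.003 0.005;0 0 0 0 0 -0.003 0.005")

```text
t: 19.1
eef_pos: [0.4834, 0.2151, 0.219]
ee_rot: [3.142, 0.001, 0.38]
force: [-0.1, 0.0, -0.7]
width: 0.0141
gripper_force: 44.9
```

```bash
python3 st.py; python3 cap.py 2>/dev/null
```

```text
19.1 [0.4834 0.2151 0.219 ] yaw 21.79 F [-0.1  0.  -0.7] M [-0.084 -0.082  0.025] 0.014050836190444949 44.94340002536774 q [ 0.79  0.11 -0.29 -0.   -1.17  1.16]
grip top z 0.2657 763 disc z 0.201 4 disc in tool 17.9755140092463
```

The cap is free. I lift clear, then go beside the ring.

move_arm(rows="0 0 0 0 0 -0.01 0.005;0 0 0 0 0 -0.02 0.005;0 0 0 0 0 -0.025 0.005;0 0 0 0 0 -0.025 0.005;0 0 0 0 0 0 0.005")

```text
t: 19.77
eef_pos: [0.4845, 0.2158, 0.3015]
ee_rot: [-3.14, -0.004, 0.38]
force: [1.0, -1.0, -1.9]
width: 0.0137
gripper_force: 44.9
```

move_arm(rows="0 0 0 -0.0315 0.0488 0 0.005;0 0 0 -0.0315 0.0488 0 0.005;0 0 0 -0.0315 0.0488 0 0.005;0 0 0 -0.0315 0.0488 0 0.005;0 0 0 -0.0315 0.0488 0 0.005;0 0 0 -0.0315 0.0488 0 0.005;0 0 0 -0.0315 0.0488 0 0.005;0 0 0 -0.0315 0.0488 0 0.005")

```text
t: 20.78
eef_pos: [0.3935, -0.2425, 0.2986]
ee_rot: [-3.141, -0.0, 0.38]
force: [1.7, 0.1, -1.3]
width: 0.0139
gripper_force: 44.9
```

move_arm(rows="0 0 0 0 0 0 0.005;0 0 0 0 0 0 0.005")

```text
t: 21.02
eef_pos: [0.394, -0.2409, 0.2983]
ee_rot: [-3.141, 0.001, 0.379]
force: [-0.4, 0.5, -1.9]
width: 0.0137
gripper_force: 44.9
```

```bash
cat > ring.py <<'E'
from h import *
import sys
s=arm.get_state();T=toolT(s);a,W=world('wrist');cv2.imwrite('pics/%s.png'%sys.argv[1],a)
L=(W-T[:3,3])@T[:3,:3]*1000
hsv=cv2.cvtColor(a,cv2.COLOR_BGR2HSV);Z=W[...,2]
def fit(P):
    A=np.c_[2*P,np.ones(len(P))];c=np.linalg.lstsq(A,(P**2).sum(1),rcond=None)[0];return c[:2],np.sqrt(c[2]+c[0]**2+c[1]**2)
near=np.linalg.norm(W[...,:2]-[.4595,-.2146],axis=-1)<.08
r=near&(Z>.034)&(Z<.046);P=W[r][:,:2].astype(np.float32);print('ring',cv2.minEnclosingCircle(P),len(P),np.median(Z[r]))
zo=s['eef_pos'][2]+.0097
o=(hsv[...,0]<18)&(hsv[...,1]>150)&(abs(Z-zo)<.02)
d=o&(abs(Z-zo-.006)<.006)
print('disc z',np.median(Z[d]),d.sum());D=L[d][:,:2]
if len(D)>50:
    h=cv2.convexHull(D.astype(np.float32))[:,0]; f=h[h[:,0]>10]; print('fit disc in tool',fit(f),len(f),D.min(0),D.max(0))
print(s['eef_pos'],np.degrees(s['ee_rot']),s['t'])
E
python3 ring.py w5; python3 st.py
```

```text
ring ((0.46056634187698364, -0.21541166305541992), 0.04699571058154106) 3500 0.0410450028965397
disc z 0.31391700189591537 9538
fit disc in tool (array([ 1.4537693 , -0.07651984]), np.float64(39.620610588979346)) 33 [-37.80038627 -39.08088251] [41.18999079 38.50347019]
[ 0.39398048 -0.24093837  0.29830312] [-1.79949873e+02  4.20625487e-02  2.16956430e+01] 21.025
21.075 [ 0.3943 -0.2404  0.2985] yaw 21.79 F [-0.8 -0.7 -1.4] M [-0.003 -0.065 -0.042] 0.013776686455331056 44.94361639022827 q [-0.12 -0.05 -0.28 -0.   -1.35  2.07]
```

View pics/w5.png

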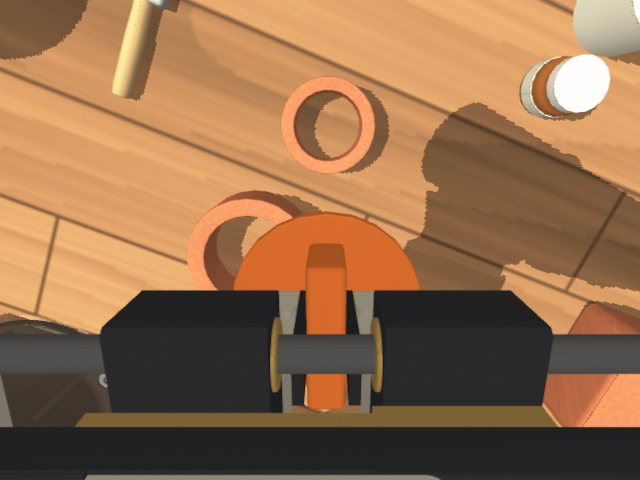

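The wrist view shows the small ring at (328,125), the cap in the grip at (326,250) and the big ring behind it at (245,240). The cap axis sits 1.5 mm along tool x. I move over the ring and descend part way.

move_arm(rows="0 0 0 0.035 0.0007 0 0.005;0 0 0 0.0343 0.0007 0 0.005;0 0 0 0 0 0.06 0.005;0 0 0 0 0 0.06 0.005;0 0 0 0 0 0.06 0.005;0 0 0 0 0 0.04 0.005;0 0 0 0 0 0 0.005;0 0 0 0 0 0 0.005")

```text
t: 22.08
eef_pos: [0.461, -0.2158, 0.0806]
ee_rot: [3.14, -0.002, 0.383]
force: [-0.0, -0.3, -1.0]
width: 0.0135
gripper_force: 44.9
```

```bash
python3 st.py; python3 ring.py w6
```

```text
22.075 [ 0.461  -0.2158  0.0806] yaw 21.92 F [-0.  -0.3 -1. ] M [-0.09  -0.064 -0.005] 0.013514350087885426 44.9436217546463 q [-0.05  0.21 -0.52  0.   -0.84  2.  ]
ring ((0.46562302112579346, -0.21376532316207886), 0.046431466937065125) 4539 0.04100063312497074
disc z 0.09629760513315386 9528
fit disc in tool (array([ 1.41611651, -0.12662168]), np.float64(39.61924445483922)) 42 [-37.90483804 -38.95746006] [41.14362111 38.49864729]
[ 0.46099276 -0.215829    0.08063581] [ 1.79922065e+02 -8.87030328e-02  2.19199571e+01] 22.075
```

move_arm(rows="0 0 0 0 0 0 0.005;0 0 0 0 0 0 0.005;0 0 0 0 0 0 0.005")

```text
t: 22.5
eef_pos: [0.4596, -0.2166, 0.0795]
ee_rot: [3.141, -0.001, 0.38]
force: [0.7, 0.2, -1.7]
width: 0.0135
gripper_force: 44.9
```

```bash
python3 st.py
python3 - <<'E'
from h import *
s=arm.get_state();T=toolT(s);a,W=world('wrist');Z=W[...,2]
P=W[(np.linalg.norm(W[...,:2]-[.4605,-.2154],axis=-1)<.06)&(Z>.036)&(Z<.045)][:,:2]
h=cv2.convexHull(P.astype(np.float32))[:,0]
L=(h-s['eef_pos'][:2])@T[:2,:2]; h=h[L[:,0]>5]
from scipy.optimize import least_squares
print(least_squares(lambda c:np.hypot(*(h-c).T)-.047,[.46,-.215]).x,len(h))
E
```

```text
22.5 [ 0.4596 -0.2166  0.0795] yaw 21.78 F [ 0.7  0.2 -1.7] M [-0.078 -0.014  0.009] 0.0135490323770699 44.94321405887604 q [-0.05  0.21 -0.52  0.   -0.84  2.  ]
[ 0.46  -0.215] 0
```

move_arm(rows="0 0 0 0 0 0.015 0.005;0 0 0 0 0 0.01 0.005;0 0 0 0 0 0.006 0.005;0 0 0 0 0 0 0.005")

```text
t: 23.05
eef_pos: [0.4589, -0.2164, 0.0471]
ee_rot: [-3.141, 0.001, 0.38]
force: [-0.2, 0.1, -1.5]
width: 0.0142
gripper_force: 44.9
```

move_arm(rows="0 0 0 0 0 0.004 0.005;0 0 0 0 0 0.004 0.005;0 0 0 0 0 0.004 0.005;0 0 0 0 0 0 0.005;0 0 0 0 0 0 0.005")

```text
t: 23.68
eef_pos: [0.4595, -0.2165, 0.036]
ee_rot: [3.141, -0.0, 0.38]
force: [0.0, 1.3, -0.3]
width: 0.0135
gripper_force: 44.9
```

```bash
python3 st.py
```

```text
23.675 [ 0.4595 -0.2165  0.036 ] yaw 21.79 F [ 0.   1.3 -0.3] M [-0.037 -0.067 -0.002] 0.013484219267262995 44.943546652793884 q [-0.05  0.27 -0.57  0.   -0.73  2.  ]
```

move_arm(rows="0 0 0 0 0 0.002 0.005;0 0 0 0 0 0.0015 0.005;0 0 0 0 0 0.001 0.005;0 0 0 0 0 0 0.005")

```text
t: 24.18
eef_pos: [0.4594, -0.2165, 0.0316]
ee_rot: [3.142, 0.0, 0.38]
force: [-1.2, 1.1, 1.7]
width: 0.0138
gripper_force: 45.0
```

```bash
python3 st.py; python3 ring.py w7
```

```text
24.175 [ 0.4594 -0.2165  0.0316] yaw 21.79 F [-1.2  1.1  1.7] M [ 0.127  0.327 -0.013] 0.013813741140415996 44.95702922344208 q [-0.05  0.27 -0.57  0.   -0.72  2.  ]
ring ((0.4611789286136627, -0.21548624336719513), 0.0469578355550766) 6074 0.04108923726069598
disc z 0.047095601693366976 11368
fit disc in tool (array([ 2.2075977 , -0.02414275]), np.float64(45.84945205879893)) 27 [-41.22785819 -45.57408354] [47.74835066 45.69105137]
[ 0.45936519 -0.21645864  0.03162411] [1.79997699e+02 2.59745627e-04 2.17904436e+01] 24.175
```

Contact is made: the disc top is at 0.047, on the rim. I release gently and rise.

move_arm(rows="0 0 0 0 0 0.0005 0.005;0 0 0 0 0 0 0.02;0 0 0 0 0 0 0.03;0 0 0 0 0 0 0.04;0 0 0 0 0 0 0.05;0 0 0 0 0 0 0.05;0 0 0 0 0 0 0.05")

```text
t: 25.1
eef_pos: [0.4593, -0.2164, 0.0309]
ee_rot: [-3.142, 0.0, 0.38]
force: [0.1, 0.6, -0.2]
width: 0.0497
gripper_force: 0.0
```

move_arm(rows="0 0 0 0 0 -0.02 0.05;0 0 0 0 0 -0.05 0.05;0 0 0 0 0 -0.05 0.05;0 0 0 0 0 -0.05 0.05;0 0 0 -0.05 0 0 0.05;0 0 0 -0.02 0 0 0.05;0 0 0 0 0 0 0.05;0 0 0 0 0 0 0.05")

```text
t: 26.1
eef_pos: [0.3948, -0.2425, 0.2008]
ee_rot: [3.142, 0.0, 0.38]
force: [0.4, 0.1, 0.6]
width: 0.0498
gripper_force: 0.0
```

```bash
python3 st.py
python3 - <<'E'
from h import *
a,W=world('wrist');Z=W[...,2];c=[.461,-.2155]
n=np.linalg.norm(W[...,:2]-c,axis=-1)<.07
r=n&(Z>.034)&(Z<.0435);d=n&(Z>.0435)&(Z<.052);g=n&(Z>.07)&(Z<.085)
for k in(r,d):print(cv2.minEnclosingCircle(W[k][:,:2].astype(np.float32)),k.sum(),np.median(Z[k]))
P=W[d];A=np.c_[P[:,:2]-c,np.ones(len(P))];print('tilt',np.linalg.lstsq(A,P[:,2],rcond=None)[0])
print('grip',cv2.minAreaRect(W[g][:,:2].astype(np.float32)),np.median(Z[g]))
cv2.imwrite('pics/w8.png',a)
E
```

```text
26.1 [ 0.3948 -0.2425  0.2008] yaw 21.78 F [0.4 0.1 0.6] M [-0.058 -0.066 -0.009] 0.049842309512248564 0.0 q [-0.12  0.01 -0.44  0.   -1.12  2.07]
((0.46082982420921326, -0.21557968854904175), 0.047239065170288086) 2940 0.04108084318713043
((0.46024686098098755, -0.21234360337257385), 0.04344358295202255) 7144 0.04715828414307521
tilt [-5.75642147e-04  4.10153888e-05  4.71386019e-02]
grip ((0.46005308628082275, -0.2157447338104248), (0.05570492893457413, 0.013759680092334747), 22.217756271362305) 0.07799025997086906
```

View pics/w8.png

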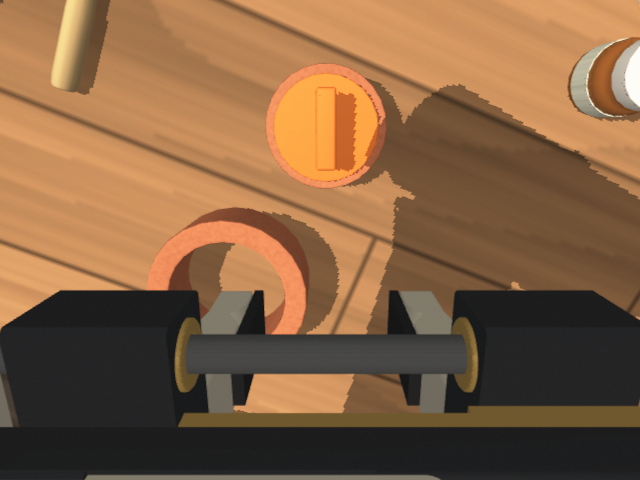

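The cap at (326,127) stands flat and centred in the small ring, within about 1 mm, and the arm is clear. I hand the job in.

```bash
python3 -c "
from station import arm
print(arm.job_done())"
```

```text
the job is handed in; nothing more can be done
None
```

The cap came free of the green pot at its stop after about 69° of anticlockwise turn, and it now stands level and centred within about 1 mm in the smaller terracotta ring; the job is handed in, with no verdict returned.

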